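# Sort rubbing blocks by their drag

### The job

The three wooden rubbing blocks on the bench look alike, but one has fresh grit, one is half worn and one is worn smooth, which can only be told by how hard they drag. Feel each block first: keep it on the bench, drag it at least 50 mm away from where it stood and leave it there until all three have been felt, never pushing any of them onto the bench harder than 25 N. Then set the one that drags hardest flat inside the green tray and the one that slides most easily flat inside the red tray, without ever lifting the middle one, which stays flat on the bench, and leave the other things on the bench alone.

Things in the scene. Friction and masses are not known exactly. Their poses are not given: they have to be found in the camera images.
- block_1: one of three look-alike rubbing blocks, 86 long (x) by 58 wide (y) by 58 high: springy dark grit sole, 12 thick, under a wooden back (top at 26) with a wooden grip rail along x, 76 long, 24 wide, from 26 to 58 above the underside. 0.35 kg, each up to 15 % off. Origin: centre of the underside, z up. The sole yields about 1 mm per 5 N of press, 5 mm at most. Which block has which grit varies unseen; names do not tell
- block_2: another of the three look-alike rubbing blocks, same shape and origin as block_1, a different grit. Sliding friction of the three on the bench: about 0.95 (fresh grit, drags hardest), 0.5 (half worn, middle) and 0.24 (worn smooth, slides most easily), all up to 10 % off
- block_3: the last of the three look-alike rubbing blocks, same shape and origin as block_1, a different grit. All three stand flat on the bench at the start, rails within 0.3 rad of the world x direction, with free bench ahead of them (+x) for 80 mm and more
- tray_green: fixed open green tray, outside 124 long (its x axis) by 94 wide (y), walls 6 thick and 20 high, so the inside is 112 by 82, inner floor 5 above the underside. Origin: centre of its underside on the bench
- tray_red: fixed open red tray, outside 124 long (its x axis) by 94 wide (y), walls 6 thick and 20 high, so the inside is 112 by 82, inner floor 5 above the underside. Origin: centre of its underside on the bench
- bench: the fixed bench, its dark flat wooden top at z = 0, on which everything stands (origin on the floor below it)
- tape_roll: a bystander to leave alone; origin at the centre of its underside: roll of pale masking tape, diameter 91, 24 high
- dip_pan: a bystander to leave alone; origin at the centre of its underside: small grey open pan, diameter 66, 50 high
- pliers: a bystander to leave alone; origin at the centre of its underside: pliers with red handles lying flat, 57 by 176 (y) by 14
Mind the look-alikes: they are no part of the job. Leave any pink look-alike of the block_1 alone.

How it is judged:
By the outcome, as a careful person would: the job done as asked, in the order asked, and still so for the second after the job is handed in, with the robot touching nothing.
It also fails if it takes over 72 s, if anything falls off the work surface, if the arm or the gripper's body presses on something with over 40 N, if the wrist force passes 120 N, or if a joint passes its speed limit or range.

### The arm

A 7-joint arm with a two-finger parallel gripper is mounted at the origin on a cart in front of the work surface, level with it; the furniture and walls round the work are solid. World frame = base frame: x ahead of the robot, y to its left, z up, the work surface at z = 0. Lengths are in m, angles in degrees, forces in N, time in s.
With the tool pointing down it reaches from about 0.4 to 0.85 m from the base axis. Payload 4.5 kg.
Tool frame: the origin (TCP) lies at the very end of the fingers, on their centre line; the grasp point (between the pads) lies 19 mm behind it; z points along the fingers, y is the line along which they close (so a half turn about z gives the same grasp; the last joint's range is limited). The gripper opens to 88 mm and grips with 3 to 60 N. Pads are 18 mm wide; open, the fingers measure 123 mm over their backs; the gripper's body (75 mm by 187 mm) begins 45 mm behind the grasp point.
Start: joints at [74.931, 39.483, -11.15, 89.685, 9.013, 51.709, -12.324], TCP at [0.183, -0.598, 0.239] pointing down, gripper open.
Joint ranges: [-172.22, 172.22], [-26.19, 119.32], [-84.43, 86.54], [7.71, 146.69], [-57.33, 237.33], [2.42, 119.75], [-152.13, 152.13]. Speed limits (degrees/s): [147.25, 147.25, 180, 180, 180, 180, 180].

### API

Orientations are given as [roll, pitch, yaw] about the fixed x, y, z axes, in that order (R = Rz(yaw) Ry(pitch) Rx(roll)).
In Python, from station import robot, optics gives the robot as it stands. Calls block until the motion is done:
- robot.move_pose(position, orientation): joint-space move of the TCP to a pose.
- robot.servo_line(position, orientation=None, feed=0.15): straight line of the TCP; orientation=None keeps the orientation; feed is the mean speed in m/s.
- robot.move_j(angles): joint-space move.
- robot.release() and robot.close(force=None): open the fingers fully, or close them until they stop; force is the grip in N (None keeps the last).
- robot.hold(seconds).
- robot.solve_ik(position, orientation): joint angles nearest the present ones, or None.
- optics.camera(name): name is "side" or "top"; returns the picture (480x640x3 uint8, red, green, blue); there is no depth.
- optics.camera_info(name): a dict with "camera_matrix" (3x3 intrinsics, pixels), "rvec" (rotation vector, rad) and "tvec" (3), from world to camera coordinates, as OpenCV has them. Camera axes: x right, y down, z forward; pixel columns grow to the right and rows downward; lengths in m; the calibration is good to about 2 mm. A picture is of the moment at which its call begins. camera_info takes no time and is no camera call.
A pose or a line that the arm cannot do raises robot.MotionError and nothing moves.
- robot.sign_off(): hands the job in; it is judged then, once.
Readings, each from a call of its own:
- robot.current_time(): time.
- robot.current_joints(): joint angles.
- robot.current_dq(): joint speeds.
- robot.current_joint_torque(): joint torques, N m.
- robot.current_ee_pos(): TCP position.
- robot.current_ee_rot(): TCP orientation.
- robot.current_ft_force(): force on the tool from outside, world axes, zero at the start.
- robot.current_ft_torque(): the same for the moment, N m.
- robot.current_grip_width(): finger opening in m.
- robot.current_grip_force(): force on a finger pad.
Only numpy, scipy, OpenCV 4.12 (cv2) and the standard library are available. Lean on these libraries where they do the work, as an engineer would, in place of code of your own. Each camera call takes 0.05 s, during which the arm holds its last target. There are 200 camera calls.

## Working session

There is one attempt and no reset: what is moved stays moved. The work goes in short steps, each a Python script; the robot and the scene stay as the last script left them, time stands still between calls to the robot, and variables do not carry over. Pictures are saved under pics/ and viewed, at most 10 in all, crops included, and the job is handed in when it is done.

```bash
mkdir -p pics; ls; python3 - <<'E'
from station import robot, optics
import cv2
for n in("top","side"):
    cv2.imwrite(f"pics/{n}0.png",optics.camera(n)[:,:,::-1])
    print(n,optics.camera_info(n))
print(robot.current_time(),robot.current_ee_rot(),robot.current_ft_force())
E
```

```text
pics
top {'camera_matrix': array([[502.43622491,   0.        , 321.82928916],
       [  0.        , 502.43622491, 249.15242892],
       [  0.        ,   0.        ,   1.        ]]), 'rvec': array([ 2.16830842, -2.18952248,  0.09160174]), 'tvec': array([0.01645638, 0.53454403, 1.11075945])}
side {'camera_matrix': array([[549.41164954,   0.        , 316.21505503],
       [  0.        , 549.41164954, 238.99109375],
       [  0.        ,   0.        ,   1.        ]]), 'rvec': array([ 0.03097182, -2.75311148,  1.43059303]), 'tvec': array([ 0.5812682 , -0.29353402,  1.5461022 ])}
0.1 [-1.79904362e+02  7.66973605e-03  1.70092390e+01] [-0.0833564   0.64601597 -0.19537939]
```

View pics/top0.png

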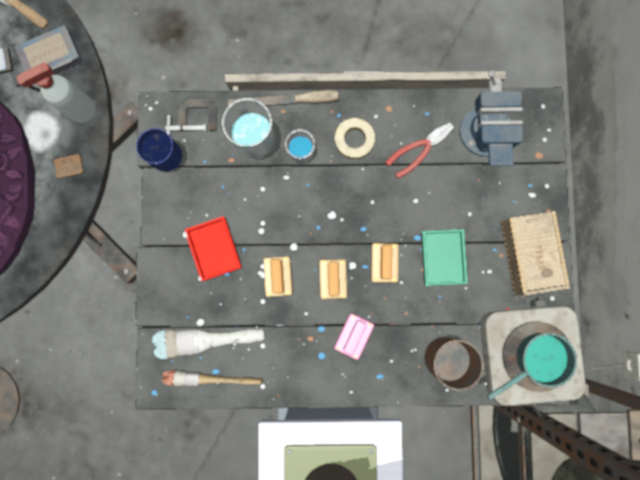

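View pics/side0.png

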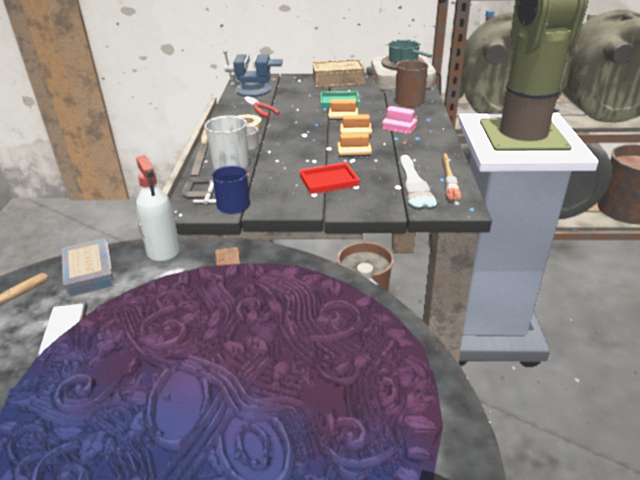

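```bash
cat > h.py <<'E'
from station import robot, optics
import numpy as np, cv2
def unproj(px,z,cam="top"):
    c=optics.camera_info(cam); R=cv2.Rodrigues(c["rvec"])[0]; o=-R.T@c["tvec"]
    p=cv2.undistortPoints(np.float64(px).reshape(-1,1,2),c["camera_matrix"],None)[:,0]
    d=np.c_[p,np.ones(len(p))]@R
    return (o+d*((z-o[2])/d[:,2])[:,None])[:,:2]
def rects(mask,z,amin,amax):
    """(centre, long, short, yaw deg of long side) of each blob, on plane z"""
    out=[]
    for c in cv2.findContours(mask.astype(np.uint8),cv2.RETR_EXTERNAL,cv2.CHAIN_APPROX_NONE)[0]:
        if not amin<cv2.contourArea(c)<amax: continue
        (x,y),(w,h),a=cv2.minAreaRect((unproj(c.reshape(-1,2),z)*1000).astype(np.float32))
        if w<h: w,h,a=h,w,a+90
        a=(a+90)%180-90
        out.append((x/1000,y/1000,w,h,a,c.reshape(-1,2).mean(0).round()))
    return out
def scene(img):
    H,S,V=cv2.split(cv2.cvtColor(img,cv2.COLOR_RGB2HSV))
    roi=np.zeros(H.shape,bool); roi[170:320,170:500]=1
    return dict(rail=rects(roi&(H>8)&(H<25)&(S>125)&(V>120),.058,60,1500),
      block=rects(roi&(H>8)&(H<30)&(S>60)&(V>120),.026,300,3000),
      red=rects(roi&((H<6)|(H>174))&(S>150),.02,800,6000),
      green=rects(roi&(H>65)&(H<90)&(S>80),.02,800,6000))
E
python3 - <<'E'
from h import *
im=cv2.cvtColor(cv2.imread("pics/top0.png"),cv2.COLOR_BGR2RGB)
np.set_printoptions(precision=3)
for k,v in scene(im).items():
    for r in v: print(k,np.round(r[:5],3),r[5])
cv2.imwrite("pics/crop0.png",cv2.resize(im[215:375,170:480,::-1],None,fx=2.5,fy=2.5,interpolation=cv2.INTER_CUBIC))
E
```

```text
block [ 4.680e-01 -1.300e-02  8.714e+01  6.252e+01 -5.310e-01] [333. 279.]
block [ 0.475  0.111 88.823 62.29   3.267] [275. 277.]
block [ 0.504 -0.129 89.943 60.745 -1.026] [384. 262.]
red [  0.539   0.258 124.73   96.776  18.731] [213. 248.]
green [  0.515  -0.265 123.709  97.609   1.843] [444. 257.]
```

View pics/crop0.png

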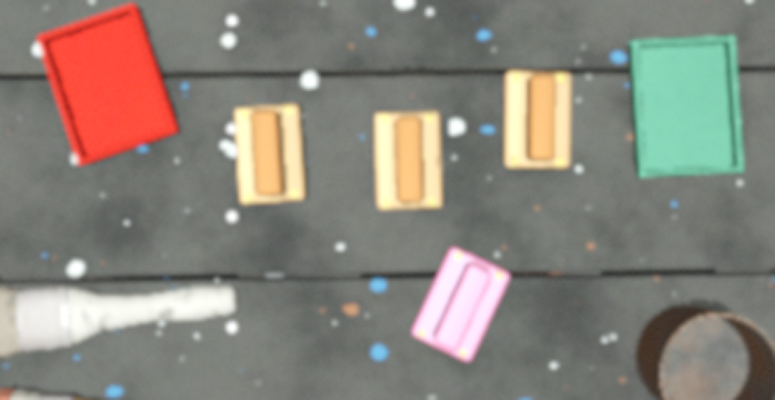

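The candidates are three tan wooden blocks with orange rails at pixels (278,276), (333,279) and (385,262), and a pink one at (354,337). The enlarged crop confirms that the three tan ones fit the description, so I leave the pink one alone. The red tray is at (213,248) and the green tray at (444,257).

```bash
cat >> h.py <<'E'
def F(n=4):
    out=[]
    for _ in range(n): out.append(robot.current_ft_force()); robot.hold(.02)
    return np.mean(out,0)
def feel(x,y,yaw,d=.064,press=6):
    rot=[180,0,yaw]; u=np.array([np.cos(np.radians(yaw)),np.sin(np.radians(yaw)),0])
    robot.move_pose([x,y,.12],rot); robot.servo_line([x,y,.031],rot,feed=.12)
    b=F(6); robot.close(35); z=.031; f=F()-b
    print("grip",robot.current_grip_width().round(4),"F",f.round(1),"ee",np.round(robot.current_ee_pos(),4))
    while f[2]<press and z>.028:
        z-=.0006; robot.servo_line([x,y,z],rot,feed=.02); f=F(3)-b
    print("press z",round(z,4),f.round(1))
    log=[]
    for s in np.linspace(0,d,6)[1:]:
        p=np.array([x,y,z])+s*u
        robot.servo_line(p.tolist(),rot,feed=.05); f=F(3)-b
        log.append((-f@u,f[2],(-f@u)/(f[2]+3.4)))
        if f[2]>15: z-=-.0006
    print(np.round(log,2).tolist(),"mu",np.median([l[2] for l in log[1:]]).round(2))
    robot.servo_line([*p[:2],.031],rot,feed=.05); robot.release()
    robot.servo_line([*p[:2],.12],rot,feed=.2)
    print("end",p.round(4),"t",robot.current_time())
E
python3 - <<'E'
from h import *
p=robot.current_ee_pos(); robot.servo_line([p[0],p[1],.3],feed=.2)
q=robot.solve_ik([.504,-.129,.3],[180,0,-1]); print(q)
robot.move_pose([.504,-.129,.25],[180,0,-1]); print(robot.current_time())
feel(.504,-.129,-1)
E
```

```text
[ 16.75576444  27.20825126 -11.55013561 102.99120506   6.81638472
  50.47398255 -88.89570033]
2.6083Traceback (most recent call last):
  File "<stdin>", line 5, in <module>
  File "h.py", line 33, in feel
    print("grip",robot.current_grip_width().round(4),"F",f.round(1),"ee",np.round(robot.current_ee_pos(),4))
                 ^^^^^^^^^^^^^^^^^^^^^^^^^^^^^^^^
AttributeError: 'float' object has no attribute 'round'
```

```bash
sed -i 's/robot.current_grip_width().round(4)/round(robot.current_grip_width(),4)/; s/robot.move_pose(\[x,y,.12\],rot); //' h.py
python3 - <<'E'
from h import *
print(np.round(robot.current_ee_pos(),4),F().round(1),robot.current_grip_width(),robot.current_time())
robot.release()
feel(.504,-.129,-1)
E
```

```text
[ 0.5039 -0.1287  0.031 ] [-0.1  1.4 -0.2] 0.023848268912880798 5.3
grip 0.0238 F [-0.4  0.2  0.8] ee [ 0.504  -0.1289  0.031 ]
press z 0.0292 [-0.9  0.6  7.4]
[[6.41, 9.87, 0.48], [7.13, 9.58, 0.55], [7.48, 9.94, 0.56], [7.31, 9.82, 0.55], [7.14, 10.14, 0.53]] mu 0.55
end [ 0.568  -0.1301  0.0292] t 12.8
```

```bash
python3 - <<'E'
from h import *
for b in ((.468,-.013,-.5),(.475,.111,3.3)):
    robot.move_pose([b[0],b[1],.12],[180,0,b[2]])
    feel(*b)
E
```

```text
grip 0.0237 F [-0.1  0.9  0.1] ee [ 0.4681 -0.0127  0.031 ]
press z 0.0292 [-0.6  1.9  7.4]
[[1.41, 7.3, 0.13], [1.6, 7.96, 0.14], [1.5, 7.77, 0.13], [1.43, 7.47, 0.13], [1.68, 7.49, 0.15]] mu 0.14
end [ 0.532  -0.0136  0.0292] t 20.575
grip 0.0235 F [-1.   1.5 -0.3] ee [0.4751 0.1115 0.031 ]
press z 0.0292 [-1.9  2.5  7.3]
[[3.76, 8.0, 0.33], [4.28, 8.6, 0.36], [3.57, 7.85, 0.32], [4.2, 7.7, 0.38], [4.42, 7.94, 0.39]] mu 0.37
end [0.5389 0.1147 0.0292] t 28.2917
```

```bash
python3 - <<'E'
from h import *
robot.servo_line([.5389,.1147,.22],feed=.25)
robot.move_pose([.48,-.1,.3],[180,0,0])
im=optics.camera("top"); cv2.imwrite("pics/top1.png",im[:,:,::-1])
for k,v in scene(im).items():
    for r in v: print(k,np.round(r[:5],3),r[5])
print(robot.current_time())
E
```

```text
block [ 5.3100e-01 -1.5000e-02  8.7938e+01  6.0851e+01 -5.5800e-01] [331. 248.]
block [ 0.536  0.11  92.25  62.255  3.799] [278. 248.]
red [  0.539   0.258 124.73   97.473  18.731] [213. 248.]
29.8333
```

View pics/top1.png

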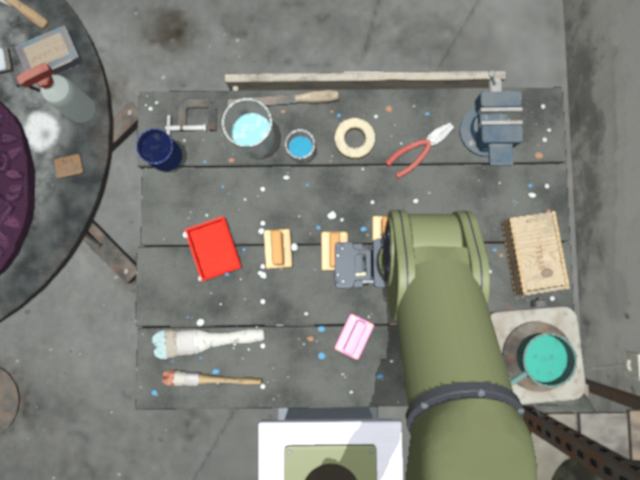

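The picture shows the blocks dragged to (278,248), (331,248) and about (380,228), each about 62 mm ahead. The right block drags hardest and the middle one slides most easily, so the left one is half worn and stays.

```bash
cat >> h.py <<'E'
def place(x,y,yaw,tx,ty,tyaw):
    r=[180,0,yaw]; t=[180,0,tyaw]
    robot.move_pose([x,y,.13],r); robot.servo_line([x,y,.031],r,feed=.12); robot.close(35)
    robot.servo_line([x,y,.17],r,feed=.15); print("held",robot.current_grip_width(),robot.current_ft_force())
    robot.move_pose([tx,ty,.17],t); robot.servo_line([tx,ty,.045],t,feed=.12)
    b=F(); robot.servo_line([tx,ty,.0362],t,feed=.03); print("down",(F()-b).round(1))
    robot.release(); robot.servo_line([tx,ty,.2],t,feed=.2); print(robot.current_time())
E
python3 - <<'E'
from h import *
place(.568,-.130,-1,.515,-.265,1.8)
place(.532,-.0136,-.5,.539,.258,18.7)
robot.move_pose([.42,-.05,.35],[180,0,0])
im=optics.camera("top"); cv2.imwrite("pics/t2.png",cv2.resize(im[170:330,170:490,::-1],None,fx=2.5,fy=2.5))
im=optics.camera("side"); cv2.imwrite("pics/s2.png",cv2.resize(im[60:220,240:460,::-1],None,fx=3,fy=3))
E
```

```text
held 0.023777390304924224 [-0.07387007 -0.62478754 -3.81201744]
down [ 0.4 -0.   0.4]
38.0667
held 0.02365901330198145 [-0.00760295  0.27262842 -3.87172929]
down [-0.2  0.7  0.1]
46.95
```

View pics/t2.png

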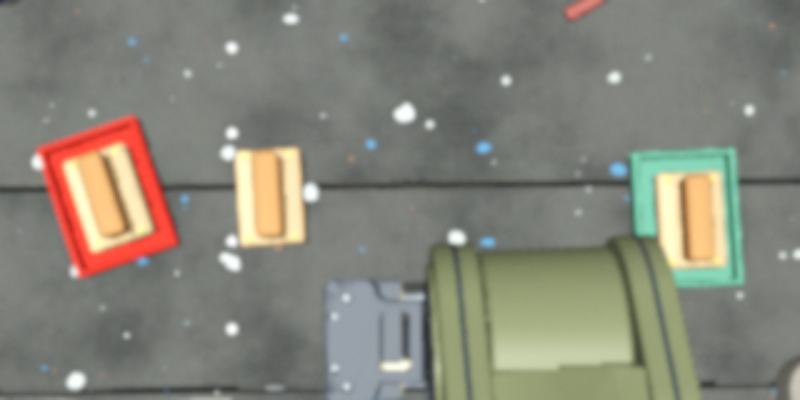

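View pics/s2.png

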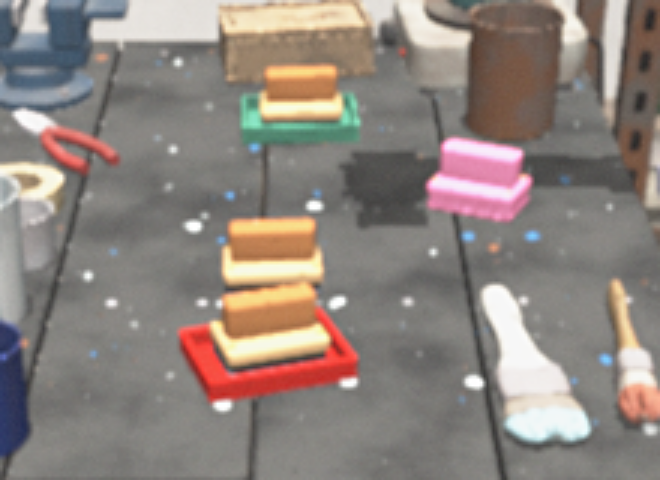

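The top crop shows a block inside the red tray at (108,196), one inside the green tray at (691,220), and the left one still on the bench. The side view shows all of them flat.

```bash
python3 -c "
from station import robot
print(robot.current_time(),robot.sign_off())"
```

```text
the job is handed in; nothing more can be done
48.4083 None
```

I handed the job in at 48.4 s: all three blocks were felt first, the hardest-dragging one (right) now sits flat in the green tray, the easiest-sliding one (centre) sits flat in the red tray, and the middle one (left) was never lifted and lies flat on the bench. The friction readings came out lower than the stated values (0.55, 0.37 and 0.14), but their order was clear.

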